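# Pin the lifting handle and hold up the mould carrier

### The arm

A 7-joint arm with a two-finger parallel gripper is mounted at the origin on the work surface. World frame = base frame: x ahead of the robot, y to its left, z up, the work surface at z = 0. Lengths are in m, angles in rad, forces in N, time in s.
With the tool pointing down it reaches from about 0.35 to 0.9 m from the base axis. Payload 8.1 kg.
Tool frame: the origin (TCP) lies midway between the tips of the shut fingers; the grasp point (between the pads) lies 19 mm behind it; z points along the fingers, y is the line along which they close (so a half turn about z gives the same grasp; the last joint's range is limited). The gripper opens to 92 mm and grips with 3 to 60 N. Pads are 19 mm wide; open, the fingers measure 130 mm over their backs; the gripper's body (75 mm by 190 mm) begins 47 mm behind the grasp point.
Start: joints at [-1.309, 0.434, 0.025, 1.573, -0.012, 1.134, -0.075], TCP at [0.223, 0.584, 0.227] pointing down, gripper open.
Joint ranges: [-2.62, 2.62], [-0.44, 2.09], [-1.27, 1.32], [0.08, 2.57], [-1.32, 4.46], [0.12, 2], [-2.74, 2.74]. Speed limits (rad/s): [2.22, 2.22, 3.01, 3.01, 3.14, 3.14, 3.14].

### API

Orientations are given as a rotation vector (axis times angle).
In Python, from cell import arm gives the robot as it stands.
- The arm moves only by the tool carry_out, never from a script. Its arguments are lists of equal length, an entry for each row: "claw": the finger opening in cm, from 0 to 9.18; "delta_pos": the shift along the tool's x, y, z in cm, a list of three; "angular": the turn, a rotation vector about the tool's x, y, z in rad, a list of three. In form: {"claw": [claw, ...], "delta_pos": [[dx, dy, dz], ...], "angular": [[ax, ay, az], ...]}. A call has 1 to 20 rows; each row shifts and turns the commanded pose from where the row before left it, along the tool's axes as they then stand; what a row does not reach is not made up. A row lasts 1/10 s, in which the tool goes at most 50 mm and 8.59 degrees, less where a joint would pass 70% of its speed; a pose out of reach is approached as far as the arm can. A call with a gripper value outside its range is refused whole. The fingers move at their own pace and stop on an object; "force" is the grip in N (left out, the last holds). Time passes only in rows, so rows that do not move let the fingers close. It gives the time, the measured TCP pose, the force, the opening and the grip force at its end, in the units of the state.
- arm.observe(): the state, without advancing time (a new reading comes with each control period).
- arm.get_image(name): name is "scene" or "top" or "wrist"; returns a dict with "frame" (400x640x3 uint8, red, green, blue), "mtx" (3x3 intrinsics, pixels), "T" (4x4, takes a point from camera to world coordinates). Camera axes: x right, y down, z forward; pixel columns grow to the right and rows downward; lengths in m; the calibration is good to about 2 mm. A picture is of the moment at which its call begins. There is no depth.
- arm.sign_off(): hands the job in; it is judged then, once.
Trained networks look in a picture, given as the dict that the camera call returned (one of the last four; its "shot" number tells which), for a name from the list of things; names that differ only in an ending like _2 or _b are one class to them, and where a whole thing is asked for, a point or a joint stands for the part that bears it (a point fixed in the world has none). Each returns a list of dicts, best first, with "conf" (0 to 1); they miss things now and then, are a little off and sometimes report something else, mostly with a low value. They report only what shows in the picture. A call takes as long as a camera call. They do not tell look-alikes from the thing itself.
- arm.look_for(label, picture): "centre" ([column, row] as shares, 0 to 1, of the picture: columns of its width, rows of its height, amid what is visible of it).
- arm.trace(label, picture): "region" (400x640 bool, what is visible of it) and "centre" ([column, row] as shares, 0 to 1, of the picture: columns of its width, rows of its height, amid what is visible of it).
- arm.place_of(label, picture): "centre" ([column, row] as shares, 0 to 1, of the picture: columns of its width, rows of its height: a listed point, or the origin of a listed thing).
The state is a dict: "clock": time; "joints": joint angles; "dq": joint speeds; "joint_efforts": joint torques, N m; "position": TCP position; "ee_rot": TCP orientation; "force": force on the tool from outside, world axes, zero at the start; "ft_torque": the same for the moment, N m; "width": opening from 0.0 (shut) to 1.0 (fully open); "gripper_force": force on a finger pad.
Only numpy, scipy, OpenCV 4.12 (cv2) and the standard library are available. Lean on these libraries where they do the work, as an engineer would, in place of code of your own. Each camera call takes 0.05 s, during which the arm holds its last target. There are 200 camera calls.

### The job

Take the long lock pin out of the wooden stand and push it fully home through the hole in the mould carrier's spine and the handle's tongue below it, so that its collar sits on the spine. Then grip the carrier's T-handle, lift the carrier with its four moulds straight up at least 10 cm off its cooling plate and finish while holding it there by the handle, steady and level: keep it level all the way, put nothing down and do not let go. Leave the short pin and the other things on the bench alone.

Things in the scene. Friction and masses are not known exactly. Their poses are not given: they have to be found in the camera images.
- dock: Fixed aluminium cooling plate, 210 x 176 mm, top face 20 mm above the bench, with low tabs round the edge (6 mm above that face, 3 to 4 mm clear of the carrier) that locate the carrier. Origin: centre of its underside; x along its length, y across, z up. It stands left or right of the robot's x axis, the pin stand on the other side.
- carrier: Mould carrier loose on the cooling plate: grey tray 190 (x) x 156 (y) mm, deck 6 mm thick, rims 16 mm high, aluminium spine 50 mm wide along its x axis, spine top 25.5 mm above the origin, two pink moulds either side. Origin: centre of its underside; z up. 0.38 kg, 0.9 kg loaded; the pinned load's centre of mass lies under the handle bar to within 5 mm.
- carrier_hole (a point): Centre of the mouth of the pin hole, on the spine's top face, 60 mm from the carrier's centre along its +x, on its y = 0 line. 12 mm round hole, vertical, through the spine's 10 mm roof, then the handle's tongue, then the deck (25.5 mm in all).
- handle: Loose T-handle already slid home in a slot in the spine: steel tongue 144 x 36 x 8 mm with about 1 mm play, 14 mm square post 5 mm to the +x side of its centre, black bar on top. Origin: centre of the tongue's underside, 6 mm above the carrier's origin; x as the carrier's, z up. Lifted, it carries the carrier by the slot's roof. Unpinned, it can slide out towards -x.
- handle_bar (a point): Centre of the handle's bar: 50 mm long along the handle's x, 14 mm wide along y, 16 mm tall; this point is 78 mm above the carrier's origin. Flat sides: grip it across y from above at this point. The moulds' tops are 28 mm and the seated pin's top 67.5 mm above the carrier's origin.
- tongue_hole (a point): Centre of the 12.5 mm hole in the handle's tongue, on the tongue's top face, below the carrier's hole and in line with it at the start to about 1 mm.
- pin: Loose long steel lock pin, upright in one of the two holes of the stand (the other holds the short pin), 66 mm long: 10 mm shaft 24 mm long with a tapered end, collar 20 mm across and 4 mm thick, then a round stem 12 mm across and 38 mm long to hold it by. Origin: centre of the shaft's lower tip; z up along the pin. It stands 18 mm deep in the stand. 50 g.
- pin_collar (a point): Point on the pin's axis at the underside of its collar, 24 mm above the tip; it comes to rest on the spine's top face.
- pin_grip (a point): Point on the pin's axis in its stem, 55 mm above the tip, 11 mm below the top: a good place to hold it.
- stand: Fixed wooden pin stand, 50 (x) x 110 (y) x 22 mm high, with two 12 mm holes 18 mm deep on its y axis, 30 mm either side of its centre. Origin: centre of its underside.
- short_pin: Short steel pin in the stand's other hole, with a plain 22 mm round head 10 mm tall and no stem; head top 38 mm above the bench. To be left alone.
- mould1: Pink rubber mould block 1, 78 x 44 x 22 mm, 80 g, loose in the carrier's pocket on the +x, +y side. Origin: centre of its underside. It must stay in its pocket.
- mould2: Pink rubber mould block 2, 78 x 44 x 22 mm, 80 g, loose in the carrier's pocket on the +x, -y side. Origin: centre of its underside. It must stay in its pocket.
- mould3: Pink rubber mould block 3, 78 x 44 x 22 mm, 80 g, loose in the carrier's pocket on the -x, +y side. Origin: centre of its underside. It must stay in its pocket.
- mould4: Pink rubber mould block 4, 78 x 44 x 22 mm, 80 g, loose in the carrier's pocket on the -x, -y side. Origin: centre of its underside. It must stay in its pocket.
- pocket1 (a point): Centre of the carrier's pocket 1, on the deck, where mould 1 lies.
- pocket2 (a point): Centre of the carrier's pocket 2, on the deck, where mould 2 lies.
- pocket3 (a point): Centre of the carrier's pocket 3, on the deck, where mould 3 lies.
- pocket4 (a point): Centre of the carrier's pocket 4, on the deck, where mould 4 lies.
- brush: Hand brush lying loose between the cooling plate and the stand, along x. To be left alone.
- spare_mould: Spare pink mould block, 78 x 44 x 22 mm, lying on the bench. To be left alone.
- cup: White plastic cup, 72 mm across, 75 mm tall, standing on the bench. To be left alone.
- jar: Glass jar, 56 mm across, 60 mm tall. To be left alone.
- tin: Small metal tin, 60 mm across, 50 mm tall. To be left alone.
Mind the look-alikes: they are no part of the job. What is shaped like the mould2 but green is not meant.

How it is judged:
On the way, in this order (a step that is already met when the one before it is completed fails the run):
1. the lock pin is fully home through the carrier and the handle's tongue, carrier still on its plate (distance between pin_collar and carrier_hole below 0.004 m and angle between the z axis of pin and the z axis of carrier, either way round below 0.12 rad and horizontal distance between tongue_hole and carrier_hole below 0.005 m and height (world z) of carrier below 0.025 m), for 0.2 s.
2. the pinned carrier hangs clear of its plate from the gripped handle (contact force between handle and the fingers above 3 N and contact force between carrier and dock below 0.2 N and distance between pin_collar and carrier_hole below 0.004 m and angle between the z axis of pin and the z axis of carrier, either way round below 0.12 rad and horizontal distance between tongue_hole and carrier_hole below 0.005 m and height (world z) of carrier above 0.05 m), for 0.3 s.
At the end, for the whole second after the job is handed in: Fingers hold the handle (over 3 N); carrier 90 mm or more above the plate, free of plate and robot, tilt under 0.1 rad, at rest; pin collar within 4 mm of the hole mouth, square to 0.12 rad; moulds within 10 mm of their pockets; bystanders moved under 30 mm, short pin under 20 (contact force between handle and the fingers above 3 N and contact force between carrier and dock below 0.2 N and distance between pin_collar and carrier_hole below 0.004 m and angle between the z axis of pin and the z axis of carrier, either way round below 0.12 rad and horizontal distance between tongue_hole and carrier_hole below 0.005 m and distance between mould1 and pocket1 below 0.01 m and distance between mould2 and pocket2 below 0.01 m and distance between mould3 and pocket3 below 0.01 m and distance between mould4 and pocket4 below 0.01 m and height (world z) of carrier above 0.11 m and angle between carrier's own z axis and vertical below 0.1 rad and contact force between carrier and the arm below 0.5 N and contact force between carrier and the fingers below 0.5 N and linear speed of carrier below 0.02 m/s and angular speed of carrier below 0.1 rad/s and distance of each of brush, spare_mould, cup, jar, tin from where it was at the start of the episode below 0.03 m and distance of short_pin from where it was at the start of the episode below 0.02 m); the arm keeps its last pose, push and grip.
It fails at once if the carrier tips more than 0.26 rad (15 degrees) (angle between carrier's own z axis and vertical above 0.26 rad).
It fails at once if a bystander is pushed more than 30 mm, or the short pin more than 20 mm (distance of any of brush, spare_mould, cup, jar, tin from where it was at the start of the episode above 0.03 m or distance of short_pin from where it was at the start of the episode above 0.02 m).
It also fails if it takes over 61 s, if anything falls off the work surface, if the arm or the gripper's body presses on something with over 40 N, if the wrist force passes 120 N, or if a joint passes its speed limit or range.

## Working session

There is one attempt and no reset: what is moved stays moved. The work goes in short steps, Python scripts to look and compute and a tool call to move; the robot and the scene stay as the last step left them, time stands still between calls to the robot, and variables do not carry over. Pictures are saved under pics/ and viewed, at most 13 in all, crops included, and the job is handed in when it is done.

Besides the shell and the picture viewer there is one more tool, called as name(argument=value, ...), one argument or row to a line, values as JSON. carry_out: Moves the arm, as the interface text tells. Its arguments: {"type":"object","properties":{"claw":{"type":"array","items":{"type":"number"}},"delta_pos":{"type":"array","items":{"type":"array","items":{"type":"number"}}},"angular":{"type":"array","items":{"type":"array","items":{"type":"number"}}},"force":{"type":"number"}},"required":["claw","delta_pos","angular"]}

```bash
mkdir -p pics; cat > h.py <<'E'
import numpy as np, cv2
from scipy.spatial.transform import Rotation as R
from cell import arm
def ray(p,uv):
    d=np.linalg.inv(p["mtx"])@[uv[0],uv[1],1]; T=np.array(p["T"]); return T[:3,3],T[:3,:3]@d
def atz(p,uv,z):
    o,d=ray(p,uv); return o+d*(z-o[2])/d[2]
def proj(p,X):
    T=np.array(p["T"]); c=T[:3,:3].T@(np.array(X)-T[:3,3]); q=p["mtx"]@c; return q[:2]/q[2]
def px(c): return np.array(c)*[640,400]
def save(n,f): cv2.imwrite("pics/"+n+".png",cv2.cvtColor(f,cv2.COLOR_RGB2BGR))
def tri(ps,uvs):
    A=np.zeros((3,3));b=np.zeros(3)
    for p,u in zip(ps,uvs):
        o,d=ray(p,u);d=d/np.linalg.norm(d);M=np.eye(3)-np.outer(d,d);A+=M;b+=M@o
    return np.linalg.solve(A,b)
E
python3 - <<'E'
from h import *
s=arm.observe(); print({k:np.round(v,3) for k,v in s.items()})
P={n:arm.get_image(n) for n in("top","scene")}
save("both",np.vstack([P["top"]["frame"],P["scene"]["frame"]])[:, :] if 0 else P["top"]["frame"]); save("scene",P["scene"]["frame"])
Z=dict(carrier=.02,carrier_hole=.0455,handle_bar=.098,pin_grip=.059,pin_collar=.028,pin=.004,stand=0,short_pin=.03,dock=0,mould1=.026,mould2=.026,mould3=.026,mould4=.026)
for l,z in Z.items():
  for n,p in P.items():
    for r in arm.place_of(l,p)[:3]:
      u=px(r["centre"]); print(l,n,round(r["conf"],2),u.round(1),atz(p,u,z).round(4))
E
```

```text
{'clock': np.float64(0.0), 'joints': array([-1.309,  0.435,  0.025,  1.574, -0.012,  1.134, -0.075]), 'dq': array([ 0.001,  0.001,  0.001,  0.   ,  0.001, -0.002, -0.001]), 'joint_efforts': array([ 1.0000e-03, -6.6784e+01,  9.8500e-01, -3.1446e+01, -6.1000e-02,
        4.3000e-02,  0.0000e+00]), 'position': array([0.223, 0.583, 0.226]), 'ee_rot': array([-5.700e-01, -3.089e+00,  2.000e-03]), 'force': array([-0.21 , -0.578,  0.729]), 'ft_torque': array([ 0.018, -0.01 , -0.001]), 'gripper_force': np.float64(0.0), 'width': np.float64(1.0)}
carrier top 0.86 [420.1 244.7] [ 0.5001 -0.188   0.02  ]
carrier top 0.29 [448.6 224.2] [ 0.541  -0.2481  0.02  ]
carrier scene 0.61 [259.2 199.1] [ 0.5155 -0.187   0.02  ]
carrier_hole top 0.65 [426.8 214.4] [ 0.5605 -0.1982  0.0455]
carrier_hole scene 0.64 [324.7 189.1] [ 0.4717 -0.01    0.0455]
carrier_hole scene 0.57 [247.3 201.2] [ 0.5657 -0.2015  0.0455]
handle_bar top 0.59 [428.2 238.7] [ 0.5122 -0.1869  0.098 ]
handle_bar top 0.43 [420.2 243.3] [ 0.504  -0.1716  0.098 ]
handle_bar scene 0.5 [255.7 172.5] [ 0.5034 -0.1934  0.098 ]
pin_grip top 0
[... 1591 characters left out ...]
.4471 -0.2229  0.026 ]
mould3 top 0.98 [446.8 224.2] [ 0.5408 -0.2427  0.026 ]
mould3 top 0.95 [440.6 271.9] [ 0.445 -0.226  0.026]
mould3 top 0.84 [396.5 214.9] [ 0.5616 -0.1407  0.026 ]
mould3 scene 0.97 [268.7 206.5] [ 0.5528 -0.1481  0.026 ]
mould3 scene 0.89 [285.2 186.5] [ 0.4489 -0.1296  0.026 ]
mould3 scene 0.75 [254.4 183.1] [ 0.4471 -0.2229  0.026 ]
mould4 top 0.98 [446.8 224.2] [ 0.5408 -0.2427  0.026 ]
mould4 top 0.95 [440.6 271.9] [ 0.445 -0.226  0.026]
mould4 top 0.84 [396.5 214.9] [ 0.5616 -0.1407  0.026 ]
mould4 scene 0.97 [268.7 206.5] [ 0.5528 -0.1481  0.026 ]
mould4 scene 0.89 [285.2 186.5] [ 0.4489 -0.1296  0.026 ]
mould4 scene 0.75 [254.4 183.1] [ 0.4471 -0.2229  0.026 ]
```

View pics/both.png

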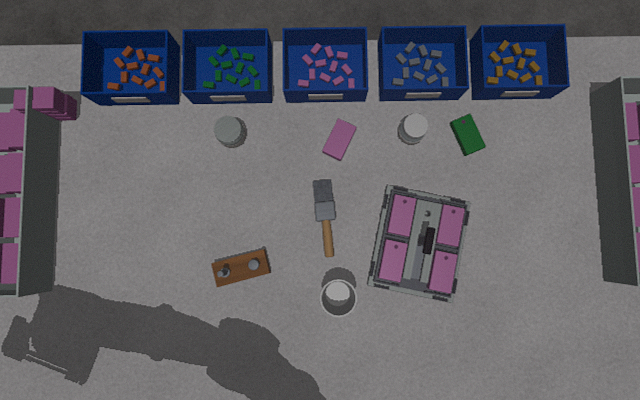

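View pics/scene.png

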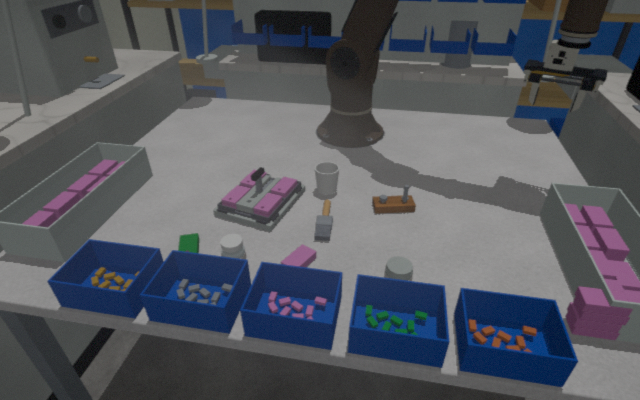

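The long pin has a thin stem and stands at the left end of the stand, top view (223,270) and scene (406,190). The flat-headed short pin is at (254,265). The carrier is at (420,243), with its hole at (428,213), away from the robot, and the bar at (428,239). Next I'll look from above with the wrist camera.

```bash
cat >> h.py <<'E'
def plan(target,yaw=None):
    """rotate about tool z so tool y has world heading yaw (rel. world y), then shift; prints totals"""
    s=arm.observe(); M=R.from_rotvec(s["ee_rot"]).as_matrix(); p=s["position"]
    yt=np.arctan2(-M[0,1],M[1,1]); print("pos",p.round(4),"yaw",yt.round(4),"tool z",M[:,2].round(4),"F",np.round(s["force"],2),"w",round(s["width"],3),"gf",round(s["gripper_force"],1),"t",round(s["clock"],2))
    # levelled goal
    y=yt if yaw is None else yaw
    G=np.column_stack([[-np.cos(y),-np.sin(y),0],[-np.sin(y),np.cos(y),0],[0,0,-1]])
    rv=R.from_matrix(M.T@G).as_rotvec()
    print("turn",rv.round(4),"then shift cm",(G.T@(np.array(target)-p)*100).round(2),"| shift if no turn",(M.T@(np.array(target)-p)*100).round(2))
E
python3 - <<'E'
from h import *
plan([.455,.200,.23],-.17)
E
```

```text
pos [0.223  0.5839 0.2267] yaw -0.3649 tool z [ 0.  0. -1.] F [-0.02 -0.53  0.21] w 0.997 gf 0.0 t 1.4
turn [ 0.      0.     -0.1949] then shift cm [-29.36 -33.91  -0.33] | shift if no turn [-35.37 -27.58  -0.33]
```

carry_out(
  claw=[5, 5, 5, 5, 5, 5, 5, 5, 5, 5, 5, 5, 5, 5, 5, 5, 5, 5],
  delta_pos=[
    [0, 0, 0],
    [0, 0, 0],
    [-2.1, -2.42, 0],
    [-2.1, -2.42, 0],
    [-2.1, -2.42, 0],
    [-2.1, -2.42, 0],
    [-2.1, -2.42, 0],
    [-2.1, -2.42, 0],
    [-2.1, -2.42, 0],
    [-2.1, -2.42, 0],
    [-2.1, -2.42, 0],
    [-2.1, -2.42, 0],
    [-2.1, -2.42, 0],
    [-2.1, -2.42, 0],
    [-2.1, -2.42, 0],
    [-2.1, -2.42, 0],
    [0, 0, 0],
    [0, 0, 0],
  ],
  angular=[
    [0, 0, -0.0975],
    [0, 0, -0.0975],
    [0, 0, 0],
    [0, 0, 0],
    [0, 0, 0],
    [0, 0, 0],
    [0, 0, 0],
    [0, 0, 0],
    [0, 0, 0],
    [0, 0, 0],
    [0, 0, 0],
    [0, 0, 0],
    [0, 0, 0],
    [0, 0, 0],
    [0, 0, 0],
    [0, 0, 0],
    [0, 0, 0],
    [0, 0, 0],
  ],
)

```text
clock: 3.2
position: [0.4557, 0.1999, 0.2269]
ee_rot: [0.269, 3.13, 0.001]
force: [0.3, -0.5, -0.2]
width: 0.543
gripper_force: 0.0
```

```bash
python3 - <<'E'
from h import *
p=arm.get_image("wrist"); save("w1",p["frame"]); print(np.round(p["T"],3))
for l,z in dict(pin_grip=.059,pin_collar=.028,pin=.004,stand=0,short_pin=.03).items():
    for r in arm.place_of(l,p)[:3]:
      u=px(r["centre"]); print(l,round(r["conf"],2),u.round(1),atz(p,u,z).round(4))
plan([.457,.206,.12])
E
```

```text
[[ 0.171  0.95   0.262  0.386]
 [ 0.985 -0.165 -0.044  0.213]
 [ 0.002  0.265 -0.964  0.384]
 [ 0.     0.     0.     1.   ]]
pin_grip 0.75 [326.7 180.3] [0.4542 0.2105 0.059 ]
pin_collar 0.82 [323.  173.4] [0.4518 0.2074 0.028 ]
pin_collar 0.47 [ 63.2 233.4] [ 0.4709 -0.1219  0.028 ]
stand 0.85 [303.4 179.9] [0.4609 0.181  0.    ]
short_pin 0.8 [283.1 192.7] [0.4661 0.1568 0.03  ]
pos [0.455  0.2012 0.2267] yaw -0.1681 tool z [-1.e-04  2.e-04 -1.e+00] F [-0.24  0.49 -0.24] w 0.544 gf 0.0 t 3.5
turn [ 0.0002 -0.0002  0.    ] then shift cm [-0.11  0.51 10.67] | shift if no turn [-0.12  0.51 10.67]
```

View pics/w1.png

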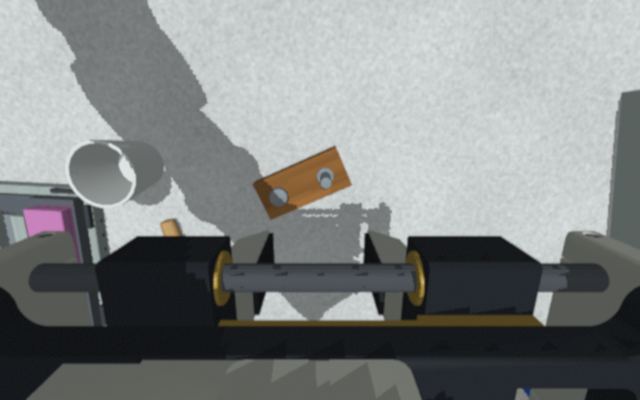

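Wrist view: the long pin, with a stem standing up from its collar, is at (325,177). The flat-headed short pin is at (279,197). The one with the stem matches the description, so I'll confirm it in an enlarged crop from closer up.

carry_out(
  claw=[5, 5, 5, 5, 5, 5],
  delta_pos=[
    [0, 0.2, 1.5],
    [0, 0.2, 2],
    [0, 0.2, 2],
    [0, 0, 1.5],
    [0, 0, 0],
    [0, 0, 0],
  ],
  angular=[
    [0, 0, 0],
    [0, 0, 0],
    [0, 0, 0],
    [0, 0, 0],
    [0, 0, 0],
    [0, 0, 0],
  ],
)

```text
clock: 4.1
position: [0.4564, 0.2065, 0.157]
ee_rot: [-0.266, -3.13, 0.0]
force: [0.1, -0.3, -0.5]
width: 0.546
gripper_force: 0.0
```

```bash
python3 - <<'E'
from h import *
p=arm.get_image("wrist"); 
for l,z in dict(pin_grip=.059,pin_collar=.028,pin=.004,stand=0,short_pin=.03).items():
    for r in arm.place_of(l,p)[:2]:
      u=px(r["centre"]); print(l,round(r["conf"],2),u.round(1),atz(p,u,z).round(4))
for X in ([.455,.208,.028],[.455,.208,.032],[.455,.208,.070],[.455,.208,.022]): print(X,proj(p,X).round(1))
c=p["frame"][90:290,220:420]; save("w2",cv2.resize(c,(800,600) if 0 else (600,600),interpolation=cv2.INTER_CUBIC))
plan([.455,.208,.12])
E
```

```text
pin_grip 0.89 [318.2 199.8] [0.4559 0.2075 0.059 ]
pin_collar 0.63 [319.3 189. ] [0.4539 0.2089 0.028 ]
pin 0.64 [319.8 183. ] [0.4533 0.2097 0.004 ]
stand 0.78 [295.5 195.7] [0.4633 0.1819 0.    ]
short_pin 0.79 [268.9 210.1] [0.4659 0.1574 0.03  ]
[0.455, 0.208, 0.028] [318.5 190.3]
[0.455, 0.208, 0.032] [318.5 191.3]
[0.455, 0.208, 0.07] [318.6 202.1]
[0.455, 0.208, 0.022] [318.5 188.8]
pos [0.4568 0.2064 0.1574] yaw -0.1699 tool z [ 1.e-03  7.e-04 -1.e+00] F [-0.12 -0.18  0.19] w 0.542 gf 0.0 t 4.4
turn [ 0.0009  0.0009 -0.    ] then shift cm [0.21 0.13 3.74] | shift if no turn [0.21 0.13 3.74]
```

View pics/w2.png

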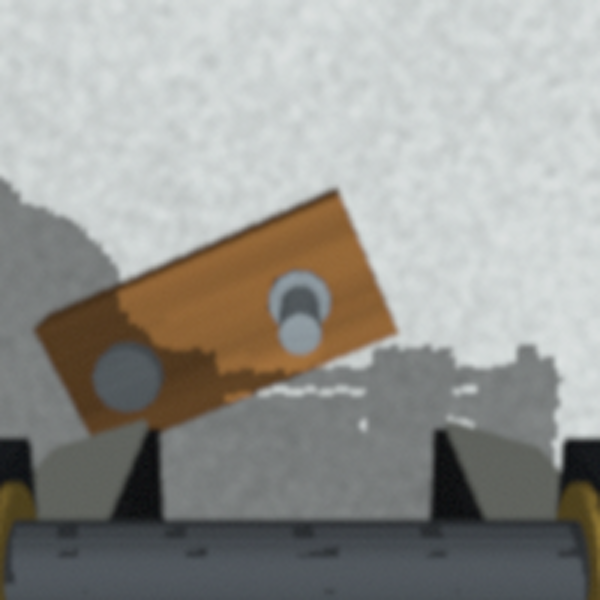

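The enlarged crop confirms it. The stemmed pin's top is at full-image (319.7,201.3) and its collar at (319.7,190), which puts it at about (0.4545, 0.2086). Descending to grasp.

carry_out(
  claw=[5, 5, 5, 5, 5, 5, 5, 5, 1, 1, 1, 1, 1, 1, 1],
  delta_pos=[
    [0.27, 0.18, 1.7],
    [0, 0, 2],
    [0, 0, 2],
    [0, 0, 2],
    [0, 0, 2],
    [0, 0, 1.5],
    [0, 0, 0.5],
    [0, 0, 0],
    [0, 0, 0],
    [0, 0, 0],
    [0, 0, 0],
    [0, 0, 0],
    [0, 0, 0],
    [0, 0, 0],
    [0, 0, 0],
  ],
  angular=[
    [0, 0, 0],
    [0, 0, 0],
    [0, 0, 0],
    [0, 0, 0],
    [0, 0, 0],
    [0, 0, 0],
    [0, 0, 0],
    [0, 0, 0],
    [0, 0, 0],
    [0, 0, 0],
    [0, 0, 0],
    [0, 0, 0],
    [0, 0, 0],
    [0, 0, 0],
    [0, 0, 0],
  ],
  force=25,
)

```text
clock: 5.9
position: [0.4542, 0.2085, 0.0398]
ee_rot: [0.267, 3.13, 0.0]
force: [1.0, 0.4, 2.5]
width: 0.129
gripper_force: 25.0
```

carry_out(
  claw=[1, 1, 1, 1, 1, 1, 1, 1, 1, 1, 1, 1],
  delta_pos=[
    [0, 0, -0.5],
    [0, 0, -1],
    [0, 0, -1.5],
    [0, 0, -2],
    [0, 0, -2.5],
    [0, 0, -2.5],
    [0, 0, -2.5],
    [0, 0, -2.5],
    [0, 0, -2],
    [0, 0, -1],
    [0, 0, 0],
    [0, 0, 0],
  ],
  angular=[
    [0, 0, 0],
    [0, 0, 0],
    [0, 0, 0],
    [0, 0, 0],
    [0, 0, 0],
    [0, 0, 0],
    [0, 0, 0],
    [0, 0, 0],
    [0, 0, 0],
    [0, 0, 0],
    [0, 0, 0],
    [0, 0, 0],
  ],
)

```text
clock: 7.1
position: [0.4537, 0.2082, 0.2192]
ee_rot: [-0.267, -3.13, 0.001]
force: [-0.4, 0.3, -0.7]
width: 0.125
gripper_force: 25.0
```

```bash
python3 - <<'E'
from h import *
p=arm.get_image("wrist"); save("w3",p["frame"])
for l in ("pin","pin_grip","pin_collar","carrier_hole"):
    for r in arm.place_of(l,p)[:2]: print(l,round(r["conf"],2),px(r["centre"]).round(1))
t=arm.observe()["position"]
for h in (-.036,-.012,.019,.03): print(h,proj(p,t+[0,0,h]).round(1))
plan([.5605,-.197,.217])
# carrier geometry from top & scene
P=[arm.get_image("top"),arm.get_image("scene")]
for l in("carrier_hole","handle_bar","carrier"):
  c=[max(arm.place_of(l,q) or [dict(conf=0,centre=[0,0])],key=lambda r:r["conf"]) for q in P]
  print(l,[(px(r["centre"]).round(1),round(r["conf"],2)) for r in c])
E
```

```text
pin 0.73 [316.2 225.3]
pin_grip 0.57 [315.5 263.8]
pin_collar 0.61 [316.4 237.9]
-0.036 [316.7 225.1]
-0.012 [316.6 238.9]
0.019 [316.2 263. ]
0.03 [316.1 274. ]
pos [0.4538 0.2082 0.2189] yaw -0.1699 tool z [-1.3e-03 -9.0e-04 -1.0e+00] F [-1.18  0.25 -0.57] w 0.119 gf 25.0 t 7.35
turn [-0.0011 -0.0011 -0.    ] then shift cm [-17.37 -38.13   0.19] | shift if no turn [-17.37 -38.13   0.21]
carrier_hole [(array([427.3, 215. ]), 0.9), (array([248.9, 202.1]), 0.66)]
handle_bar [(array([426.9, 237.3]), 0.82), (array([233.8, 260.1]), 0.68)]
carrier [(array([419.4, 245.5]), 0.91), (array([261.4, 194.5]), 0.95)]
```

View pics/w3.png

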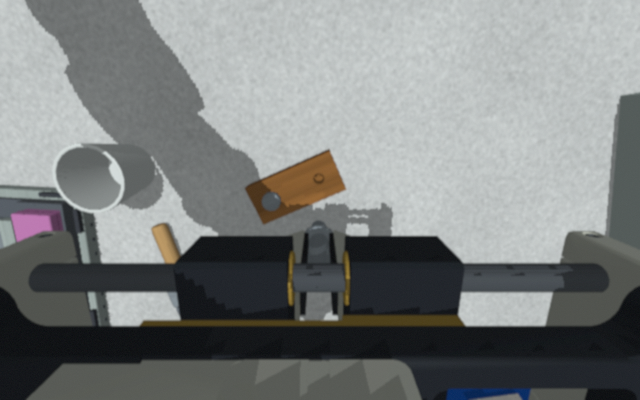

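Wrist view: the long pin is in the gripper, collar at (316,238). Its stand hole at (319,179) is empty and the short pin at (270,201) is untouched. Carrying the pin over the carrier.

carry_out(
  claw=[1, 1, 1, 1, 1, 1, 1, 1, 1, 1, 1, 1, 1, 1, 1, 1, 1, 1, 1, 1],
  delta_pos=[
    [-0.5, -1.1, 0],
    [-0.75, -1.6, 0],
    [-1.0, -2.2, 0],
    [-1.1, -2.4, 0],
    [-1.1, -2.4, 0],
    [-1.1, -2.4, 0],
    [-1.1, -2.4, 0],
    [-1.1, -2.4, 0],
    [-1.1, -2.4, 0],
    [-1.1, -2.4, 0],
    [-1.1, -2.4, 0],
    [-1.1, -2.4, 0],
    [-1.1, -2.4, 0],
    [-1.1, -2.4, 0],
    [-1.1, -2.4, 0],
    [-1.0, -2.2, 0],
    [-0.6, -1.5, 0],
    [-0.32, -0.73, 0],
    [0, 0, 0],
    [0, 0, 0],
  ],
  angular=[
    [0, 0, 0],
    [0, 0, 0],
    [0, 0, 0],
    [0, 0, 0],
    [0, 0, 0],
    [0, 0, 0],
    [0, 0, 0],
    [0, 0, 0],
    [0, 0, 0],
    [0, 0, 0],
    [0, 0, 0],
    [0, 0, 0],
    [0, 0, 0],
    [0, 0, 0],
    [0, 0, 0],
    [0, 0, 0],
    [0, 0, 0],
    [0, 0, 0],
    [0, 0, 0],
    [0, 0, 0],
  ],
)

```text
clock: 9.75
position: [0.5608, -0.1957, 0.2196]
ee_rot: [-0.265, -3.13, -0.001]
force: [-0.7, -0.1, -0.4]
width: 0.123
gripper_force: 25.0
```

```bash
python3 - <<'E'
from h import *
p=arm.get_image("wrist"); save("w4",p["frame"][:300])
for l,z in dict(carrier_hole=.0455,handle_bar=.098,carrier=.02,pin=.16,tongue_hole=.034).items():
    for r in arm.place_of(l,p)[:2]: print(l,round(r["conf"],2),px(r["centre"]).round(1),atz(p,px(r["centre"]),z).round(4))
t=arm.observe()["position"]; print(proj(p,t+[0,0,-.036]),proj(p,[.5605,-.198,.0455]))
plan([.5605,-.197,.217])
E
```

```text
carrier_hole 0.74 [357.  171.6] [ 0.5565 -0.1509  0.0455]
carrier_hole 0.64 [318.6 187.5] [ 0.567  -0.1952  0.0455]
handle_bar 0.87 [319.7 141.4] [ 0.5135 -0.1852  0.098 ]
handle_bar 0.33 [316.4 224.9] [ 0.5911 -0.2016  0.098 ]
carrier 0.69 [320.1 131. ] [ 0.5083 -0.1834  0.02  ]
pin 0.76 [319.7 225.7] [ 0.57   -0.1952  0.16  ]
pin 0.26 [366.4  85.6] [ 0.4778 -0.148   0.16  ]
[316.35561376 225.6720933 ] [315.09465066 182.26354311]
pos [ 0.561  -0.196   0.2198] yaw -0.1688 tool z [ 2.e-04  3.e-04 -1.e+00] F [-0.03  0.28 -0.55] w 0.123 gf 25.0 t 10.05
turn [ 0.0003  0.0001 -0.    ] then shift cm [ 0.03 -0.1   0.28] | shift if no turn [ 0.03 -0.1   0.28]
```

View pics/w4.png

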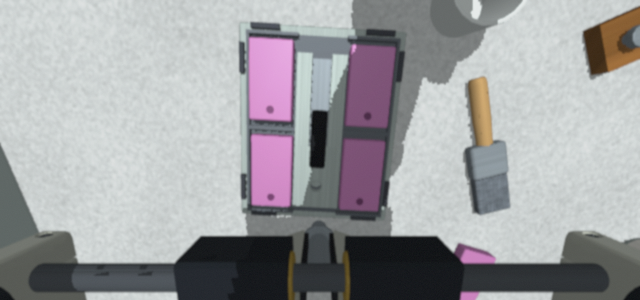

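Wrist view: pin tip at (317,226), carrier hole just ahead of it on the spine at about (316,184), and the bar at (319,138). I'll go lower for a precise look.

carry_out(
  claw=[1, 1, 1, 1, 1, 1, 1, 1],
  delta_pos=[
    [0, 0, 1],
    [0, 0, 1.5],
    [0, 0, 2],
    [0, 0, 2],
    [0, 0, 1.5],
    [0, 0, 1],
    [0, 0, 0],
    [0, 0, 0],
  ],
  angular=[
    [0, 0, 0],
    [0, 0, 0],
    [0, 0, 0],
    [0, 0, 0],
    [0, 0, 0],
    [0, 0, 0],
    [0, 0, 0],
    [0, 0, 0],
  ],
)

```text
clock: 10.85
position: [0.561, -0.1969, 0.1299]
ee_rot: [0.267, 3.13, -0.0]
force: [-0.1, 1.3, -0.5]
width: 0.125
gripper_force: 25.0
```

```bash
python3 - <<'E'
from h import *
p=arm.get_image("wrist"); np.save("w5.npy",p["frame"]); np.savez("w5c.npz",T=p["T"],mtx=p["mtx"])
for l,z in dict(carrier_hole=.0455,handle_bar=.098,carrier=.02,pin=.16,tongue_hole=.034).items():
    for r in arm.place_of(l,p)[:2]: print(l,round(r["conf"],2),px(r["centre"]).round(1),atz(p,px(r["centre"]),z).round(4))
t=arm.observe()["position"]; print(proj(p,t+[0,0,-.036]),proj(p,[.5605,-.198,.0455]))
f=p["frame"].copy()
save("w5",np.hstack([cv2.resize(f[20:260,190:460],(540,480)),cv2.resize(f[150:270,285:350],(260,480),interpolation=cv2.INTER_CUBIC)]))
plan([.5605,-.197,.217])
E
```

```text
carrier_hole 0.74 [318.3 208.7] [ 0.5644 -0.1964  0.0455]
carrier_hole 0.42 [382.6  77.4] [ 0.4729 -0.1327  0.0455]
handle_bar 0.89 [321.2 150.1] [ 0.512  -0.1856  0.098 ]
carrier 0.84 [322.9 131.6] [ 0.5052 -0.1823  0.02  ]
carrier 0.58 [260.4 182.3] [ 0.5392 -0.2442  0.02  ]
pin 0.62 [317.8 224.3] [ 0.537 -0.192  0.16 ]
tongue_hole 0.77 [315.9 205.6] [ 0.5648 -0.1985  0.034 ]
[316.85732475 225.63425026] [315.56079595 204.52245528]
pos [ 0.5612 -0.1969  0.1303] yaw -0.1698 tool z [ 1.e-03 -1.e-04 -1.e+00] F [ 0.71 -0.31 -0.85] w 0.123 gf 25.0 t 11.15
turn [ 0.     0.001 -0.   ] then shift cm [ 0.07 -0.03 -8.67] | shift if no turn [ 0.06 -0.03 -8.67]
```

View pics/w5.png

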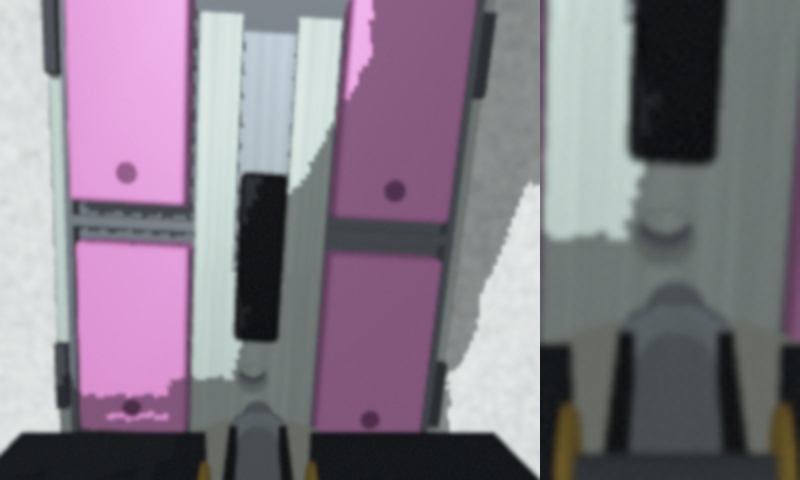

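```bash
python3 - <<'E'
from h import *
p=dict(np.load("w5c.npz")); f=np.load("w5.npy")
def rect(z,cx,cy,half,ppm):
    n=int(2*half*ppm); g=np.arange(n)/ppm-half
    w=np.array([[[cx-(-a) ,cy+b,z] for b in g] for a in g])  # rows +x down, cols +y right
    m=np.array([[proj(p,X) for X in r] for r in w],np.float32)
    return cv2.remap(f,m[...,0],m[...,1],cv2.INTER_CUBIC)
a=rect(.0455,.5605,-.198,.02,10000)
g=cv2.cvtColor(a,cv2.COLOR_RGB2GRAY); g=cv2.createCLAHE(3,(4,4)).apply(g)
g=cv2.cvtColor(g,cv2.COLOR_GRAY2RGB)
cv2.circle(g,(200,200),60,(255,0,0),1); cv2.drawMarker(g,(200,200),(255,0,0),0,10)
save("w6",np.hstack([cv2.resize(g,(400,400)),cv2.convertScaleAbs(a,alpha=1.5)]))
print(proj(p,[.5612,-.1969,.0455]),proj(p,[.5612,-.1869,.0455]),proj(p,[.5712,-.1969,.0455]))
E
```

```text
[317.02885238 205.1123102 ] [329.06732916 203.12623121] [319.08377292 216.53127097]
```

View pics/w6.png

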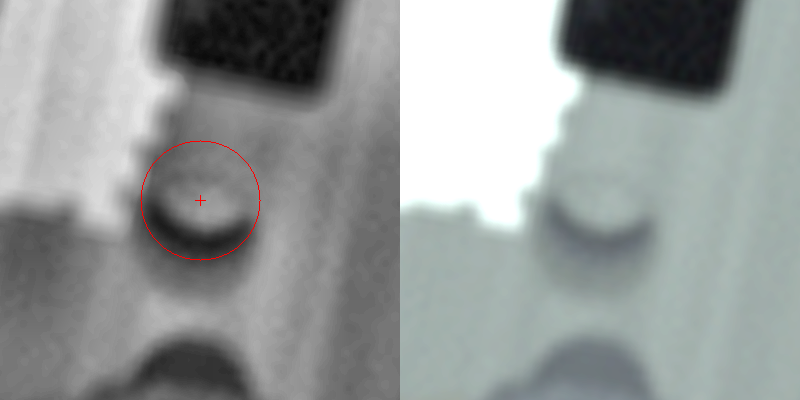

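The rectified view shows the hole mouth. Its near wall is the grey crescent reaching row 293, and its centre is at about (198,232), so about (0.5637, -0.198). The pin's own image shows a 1.6 mm camera offset in y, so I'll correct for that and move to just above the hole.

carry_out(
  claw=[1, 1, 1, 1, 1, 1, 1],
  delta_pos=[
    [-0.15, -0.1, 0],
    [-0.16, -0.13, 0.5],
    [0, 0, 1.2],
    [0, 0, 1.2],
    [0, 0, 0.8],
    [0, 0, 0.4],
    [0, 0, 0],
  ],
  angular=[
    [0, 0, 0],
    [0, 0, 0],
    [0, 0, 0],
    [0, 0, 0],
    [0, 0, 0],
    [0, 0, 0],
    [0, 0, 0],
  ],
)

```text
clock: 11.85
position: [0.563, -0.1994, 0.0878]
ee_rot: [-0.266, -3.129, -0.0]
force: [-0.1, 0.5, -0.6]
width: 0.123
gripper_force: 25.0
```

```bash
python3 - <<'E'
from h import *
p=arm.get_image("wrist"); np.save("w7.npy",p["frame"])
t=arm.observe()["position"]; print(proj(p,t+[0,0,-.036]).round(1), proj(p,[t[0],t[1],.0455]).round(1))
f=p["frame"][170:250,270:370]
g=cv2.resize(f,(800,640)[:2],interpolation=cv2.INTER_CUBIC)[:600]
save("w7",cv2.convertScaleAbs(g,alpha=1.6))
plan([.5639,-.1997,.086])
E
```

```text
[316.6 226.1] [316.7 222.7]
pos [ 0.5634 -0.1996  0.0884] yaw -0.17 tool z [-7.e-04  1.e-04 -1.e+00] F [ 0.08 -0.31 -1.33] w 0.123 gf 25.0 t 11.9
turn [ 0.     -0.0007  0.    ] then shift cm [-0.06 -0.    0.24] | shift if no turn [-0.06 -0.    0.24]
```

View pics/w7.png

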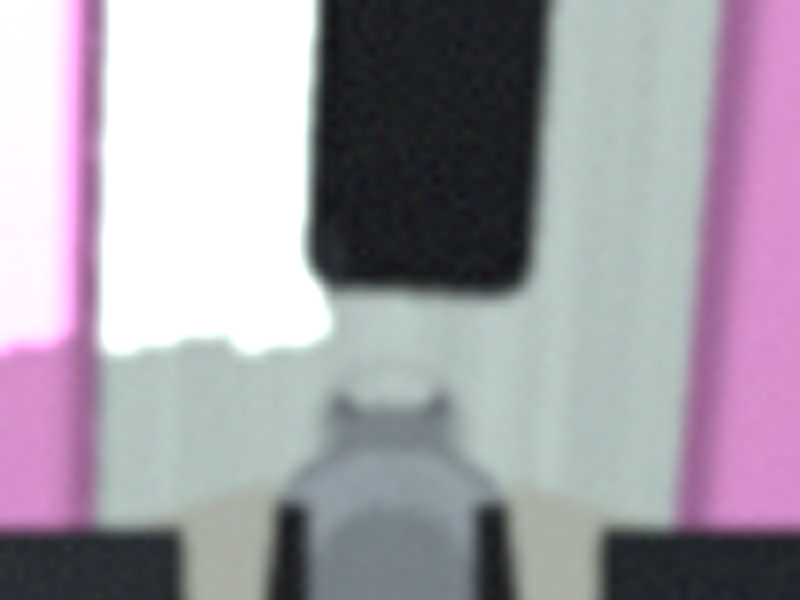

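Enlarged view: pin tip (392,405) and hole (390,385 to 450) line up in y. The hole centre looks about 1 mm further in +x. I'll shift that much and lower gently.

carry_out(
  claw=[1, 1, 1, 1, 1, 1, 1],
  delta_pos=[
    [-0.08, 0, 0.2],
    [0, 0, 0.3],
    [0, 0, 0.3],
    [0, 0, 0.2],
    [0, 0, 0.2],
    [0, 0, 0],
    [0, 0, 0],
  ],
  angular=[
    [0, 0, 0],
    [0, 0, 0],
    [0, 0, 0],
    [0, 0, 0],
    [0, 0, 0],
    [0, 0, 0],
    [0, 0, 0],
  ],
)

```text
clock: 12.6
position: [0.5643, -0.1997, 0.0767]
ee_rot: [0.267, 3.13, 0.0]
force: [0.2, -0.8, -0.3]
width: 0.124
gripper_force: 25.0
```

carry_out(
  claw=[1, 1, 1, 1, 1, 1, 1],
  delta_pos=[
    [0, 0, 0.2],
    [0, 0, 0.2],
    [0, 0, 0.2],
    [0, 0, 0.2],
    [0, 0, 0.2],
    [0, 0, 0.2],
    [0, 0, 0],
  ],
  angular=[
    [0, 0, 0],
    [0, 0, 0],
    [0, 0, 0],
    [0, 0, 0],
    [0, 0, 0],
    [0, 0, 0],
    [0, 0, 0],
  ],
)

```text
clock: 13.3
position: [0.5641, -0.1996, 0.0644]
ee_rot: [-0.267, -3.13, -0.0]
force: [0.5, 0.3, -0.3]
width: 0.128
gripper_force: 25.0
```

carry_out(
  claw=[1, 1, 1, 1, 1, 1, 1],
  delta_pos=[
    [0, 0, 0.2],
    [0, 0, 0.2],
    [0, 0, 0.15],
    [0, 0, 0.1],
    [0, 0, 0.05],
    [0, 0, 0],
    [0, 0, 0],
  ],
  angular=[
    [0, 0, 0],
    [0, 0, 0],
    [0, 0, 0],
    [0, 0, 0],
    [0, 0, 0],
    [0, 0, 0],
    [0, 0, 0],
  ],
)

```text
clock: 14.0
position: [0.5644, -0.1997, 0.0578]
ee_rot: [0.266, 3.13, 0.0]
force: [0.2, 0.0, -0.7]
width: 0.124
gripper_force: 25.0
```

carry_out(
  claw=[1, 1, 1, 1, 1],
  delta_pos=[
    [0, 0, 0.05],
    [0, 0, 0.05],
    [0, 0, 0.05],
    [0, 0, 0],
    [0, 0, 0],
  ],
  angular=[
    [0, 0, 0],
    [0, 0, 0],
    [0, 0, 0],
    [0, 0, 0],
    [0, 0, 0],
  ],
)

```text
clock: 14.5
position: [0.5645, -0.1998, 0.0573]
ee_rot: [0.267, 3.129, 0.0]
force: [-2.8, 0.5, 11.0]
width: 0.121
gripper_force: 25.0
```

Contact came exactly at the expected seated height. Releasing and rising.

carry_out(
  claw=[1, 5, 5, 5, 5, 5, 5, 5, 5, 5, 5, 5, 5],
  delta_pos=[
    [0, 0, -0.1],
    [0, 0, 0],
    [0, 0, 0],
    [0, 0, 0],
    [0, 0, 0],
    [0, 0, 0],
    [0, 0, -1],
    [0, 0, -2],
    [0, 0, -2],
    [0, 0, -2.5],
    [0, 0, -2.5],
    [0, 0, -1],
    [0, 0, 0],
  ],
  angular=[
    [0, 0, 0],
    [0, 0, 0],
    [0, 0, 0],
    [0, 0, 0],
    [0, 0, 0],
    [0, 0, 0],
    [0, 0, 0],
    [0, 0, 0],
    [0, 0, 0],
    [0, 0, 0],
    [0, 0, 0],
    [0, 0, 0],
    [0, 0, 0],
  ],
)

```text
clock: 15.8
position: [0.5653, -0.2001, 0.169]
ee_rot: [0.266, 3.127, -0.001]
force: [-0.3, -0.0, -0.0]
width: 0.544
gripper_force: 0.0
```

```bash
python3 - <<'E'
from h import *
p=arm.get_image("wrist"); print(arm.observe()["position"])
for l,z in dict(pin_collar=.0455,pin_grip=.0765,handle_bar=.098,carrier_hole=.0455).items():
    for r in arm.place_of(l,p)[:2]: print(l,round(r["conf"],2),px(r["centre"]).round(1),atz(p,px(r["centre"]),z).round(4))
f=p["frame"]; g=f[60:260,210:430]
save("w8",cv2.resize(g,(660,600),interpolation=cv2.INTER_CUBIC))
# bar blob -> rectified at bar top z=.106
m=((f.max(2)<55)).astype(np.uint8); m[215:]=0; m[:,:280]=0; m[:,360:]=0
n,lab,st,c=cv2.connectedComponentsWithStats(m); i=1+st[1:,4].argmax(); print(st[i],c[i])
ys,xs=np.where(lab==i); W=np.array([atz(p,[x,y],.106)[:2] for x,y in zip(xs,ys)],np.float32); print(cv2.minAreaRect(W*1000))
for X in ([.5644,-.1998,.0875],[.5644,-.1998,.0455]): print(proj(p,X).round(1))
E
```

```text
[ 0.5645293  -0.19968396  0.16755273]
pin_collar 0.6 [316.9 194.4] [ 0.5667 -0.2005  0.0455]
pin_grip 0.96 [317.6 201.4] [ 0.5649 -0.1995  0.0765]
handle_bar 0.72 [322.1 136.9] [ 0.5113 -0.1869  0.098 ]
handle_bar 0.51 [269.3 169.3] [ 0.5282 -0.2299  0.098 ]
carrier_hole 0.76 [319.1 194.5] [ 0.5671 -0.1985  0.0455]
[ 313  102   21   70 1213] [322.98598516 135.70486397]
((511.1002502441406, -186.46969604492188), (12.426462173461914, 47.84818649291992), 77.28783416748047)
[317.1 204.6]
[317.3 192. ]
```

View pics/w8.png

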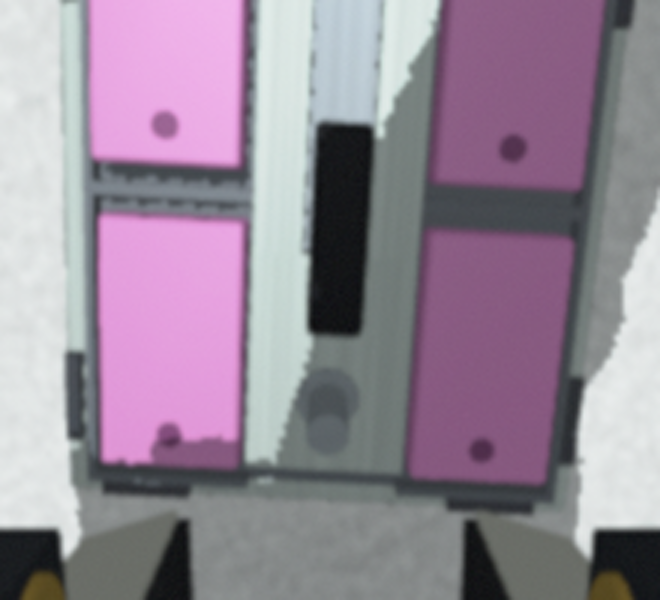

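The pin is seated upright: collar at (328,400), stem top at (326,435) in the crop. The bar centre works out at (0.511, -0.188) with yaw -0.22, 55 mm from the pin as it should be. Moving over the bar.

```bash
python3 - <<'E'
from h import *
plan([.5109,-.1878,.079],-.22)
E
```

```text
pos [ 0.5636 -0.1994  0.166 ] yaw -0.1698 tool z [-2.1e-03  5.0e-04 -1.0e+00] F [-0.26  0.16 -0.25] w 0.544 gf 0.0 t 16.05
turn [ 0.0001 -0.0021  0.0502] then shift cm [ 5.4  -0.02  8.7 ] | shift if no turn [5.37 0.25 8.71]
```

carry_out(
  claw=[5, 5, 5, 5, 5, 5, 5, 5, 5, 5, 5, 5, 5],
  delta_pos=[
    [0, 0, 0],
    [1.4, 0, 0],
    [2, 0, 0],
    [1.4, 0, 0],
    [0.6, 0, 0],
    [0, 0, 1.5],
    [0, 0, 2],
    [0, 0, 2],
    [0, 0, 1.5],
    [0, 0, 1],
    [0, 0, 0.7],
    [0, 0, 0],
    [0, 0, 0],
  ],
  angular=[
    [0, 0, 0.05],
    [0, 0, 0],
    [0, 0, 0],
    [0, 0, 0],
    [0, 0, 0],
    [0, 0, 0],
    [0, 0, 0],
    [0, 0, 0],
    [0, 0, 0],
    [0, 0, 0],
    [0, 0, 0],
    [0, 0, 0],
    [0, 0, 0],
  ],
)

```text
clock: 17.35
position: [0.512, -0.1881, 0.0806]
ee_rot: [0.345, 3.122, -0.0]
force: [0.7, -0.3, 0.1]
width: 0.546
gripper_force: 0.0
```

```bash
python3 - <<'E'
from h import *
plan([.5109,-.1878,.079],-.22)
E
```

```text
pos [ 0.512  -0.1881  0.0806] yaw -0.22 tool z [ 5.e-04 -2.e-04 -1.e+00] F [ 0.69 -0.31  0.12] w 0.546 gf 0.0 t 17.35
turn [-0.      0.0005  0.    ] then shift cm [0.11 0.   0.16] | shift if no turn [0.11 0.   0.16]
```

carry_out(
  claw=[5, 0.5, 0.5, 0.5, 0.5, 0.5, 0.5, 0.5, 0.5, 0.5],
  delta_pos=[
    [0.1, 0, 0.15],
    [0, 0, 0],
    [0, 0, 0],
    [0, 0, 0],
    [0, 0, 0],
    [0, 0, 0],
    [0, 0, 0],
    [0, 0, 0],
    [0, 0, 0],
    [0, 0, 0],
  ],
  angular=[
    [0, 0, 0],
    [0, 0, 0],
    [0, 0, 0],
    [0, 0, 0],
    [0, 0, 0],
    [0, 0, 0],
    [0, 0, 0],
    [0, 0, 0],
    [0, 0, 0],
    [0, 0, 0],
  ],
  force=60,
)

```text
clock: 18.35
position: [0.5107, -0.1877, 0.0788]
ee_rot: [0.345, 3.122, 0.0]
force: [-0.5, 0.8, 1.3]
width: 0.147
gripper_force: 60.0
```

carry_out(
  claw=[0.5, 0.5, 0.5, 0.5, 0.5, 0.5, 0.5, 0.5, 0.5, 0.5, 0.5],
  delta_pos=[
    [0, 0, -0.1],
    [0, 0, -0.1],
    [0, 0, -0.2],
    [0, 0, -0.2],
    [0, 0, -0.3],
    [0, 0, -0.3],
    [0, 0, -0.3],
    [0, 0, -0.3],
    [0, 0, -0.2],
    [0, 0, 0],
    [0, 0, 0],
  ],
  angular=[
    [0, 0, 0],
    [0, 0, 0],
    [0, 0, 0],
    [0, 0, 0],
    [0, 0, 0],
    [0, 0, 0],
    [0, 0, 0],
    [0, 0, 0],
    [0, 0, 0],
    [0, 0, 0],
    [0, 0, 0],
  ],
)

```text
clock: 19.45
position: [0.5107, -0.1877, 0.0987]
ee_rot: [0.345, 3.123, 0.0]
force: [0.0, 1.2, -8.6]
width: 0.15
gripper_force: 60.0
```

```bash
python3 - <<'E'
from h import *
s=arm.observe(); print(s["force"].round(2),s["ft_torque"].round(3))
p=arm.get_image("scene"); g=p["frame"][140:240,190:320]; save("s2",cv2.resize(g,(780,600),interpolation=cv2.INTER_CUBIC))
plan([.5109,-.1878,.20])
E
```

```text
[ 0.01  1.2  -8.57] [-0.003  0.01   0.032]
pos [ 0.5106 -0.1877  0.0987] yaw -0.2198 tool z [-1.e-04  1.e-04 -1.e+00] F [-0.33  0.55 -8.45] w 0.147 gf 60.0 t 19.5
turn [ 0.0001 -0.0001  0.    ] then shift cm [-3.000e-02 -1.000e-02 -1.013e+01] | shift if no turn [-3.000e-02 -1.000e-02 -1.013e+01]
```

View pics/s2.png

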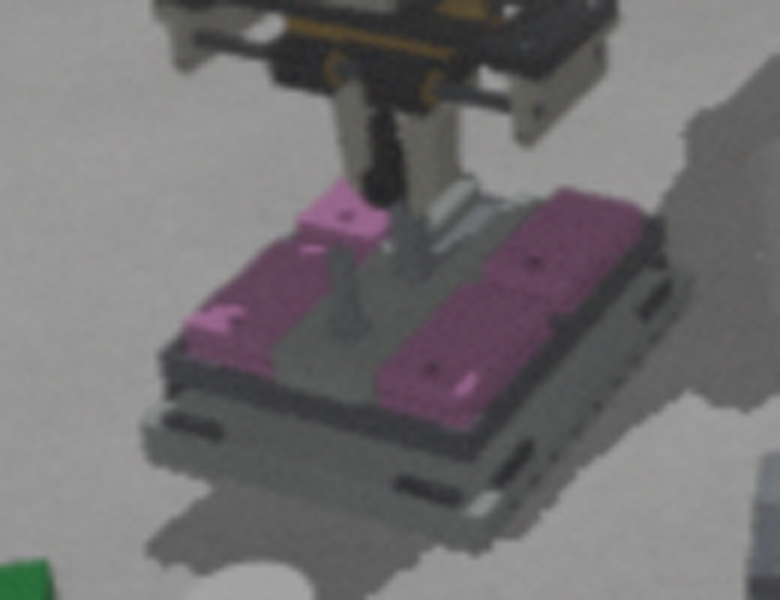

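The carrier hangs level about 2 cm clear of the plate, the pin is upright at (345,290), all moulds are in place, and the measured load is 8.6 N. Lifting the rest of the way.

carry_out(
  claw=[0.5, 0.5, 0.5, 0.5, 0.5, 0.5, 0.5, 0.5, 0.5, 0.5, 0.5, 0.5, 0.5, 0.5, 0.5, 0.5, 0.5, 0.5, 0.5, 0.5],
  delta_pos=[
    [0, 0, -0.2],
    [0, 0, -0.4],
    [0, 0, -0.6],
    [0, 0, -0.8],
    [0, 0, -1],
    [0, 0, -1],
    [0, 0, -1],
    [0, 0, -1],
    [0, 0, -1],
    [0, 0, -1],
    [0, 0, -0.8],
    [0, 0, -0.6],
    [0, 0, -0.4],
    [0, 0, -0.2],
    [0, 0, 0],
    [0, 0, 0],
    [0, 0, 0],
    [0, 0, 0],
    [0, 0, 0],
    [0, 0, 0],
  ],
  angular=[
    [0, 0, 0],
    [0, 0, 0],
    [0, 0, 0],
    [0, 0, 0],
    [0, 0, 0],
    [0, 0, 0],
    [0, 0, 0],
    [0, 0, 0],
    [0, 0, 0],
    [0, 0, 0],
    [0, 0, 0],
    [0, 0, 0],
    [0, 0, 0],
    [0, 0, 0],
    [0, 0, 0],
    [0, 0, 0],
    [0, 0, 0],
    [0, 0, 0],
    [0, 0, 0],
    [0, 0, 0],
  ],
)

```text
clock: 21.5
position: [0.5106, -0.1877, 0.1986]
ee_rot: [-0.345, -3.122, -0.0]
force: [-0.6, 0.0, -9.2]
width: 0.151
gripper_force: 60.0
```

```bash
python3 - <<'E'
from h import *
s=arm.observe(); print(s["position"].round(4),s["force"].round(2),s["ft_torque"].round(3),s["width"],s["gripper_force"])
P={n:arm.get_image(n) for n in("top","scene")}
t=s["position"]; d=np.array([np.cos(.22),-np.sin(.22),0])
# expected: pin grip 55 mm along +x of the bar, 21.5 mm below it (seated)
e=t+[0,0,.019]+.055*d-[0,0,.0215]
for n,p in P.items():
  for l,x in(("pin_grip",e),("carrier_hole",e-[0,0,.031])):
    print(n,l,proj(p,x).round(1),[(px(r["centre"]).round(1),round(r["conf"],2)) for r in arm.place_of(l,p)[:2]])
g=P["scene"]["frame"][100:240,180:350]; save("s3",cv2.resize(g,(720,593),interpolation=cv2.INTER_CUBIC))
E
```

```text
[ 0.5106 -0.1877  0.1986] [-0.61  0.05 -9.2 ] [0.019 0.051 0.021] 0.1513142854969919 59.99811127781868
top pin_grip [448.6 206.9] [(array([444.2, 203.1]), 0.57)]
top carrier_hole [443.6 208.3] [(array([445.7, 210.8]), 0.97)]
scene pin_grip [241.5 150.3] [(array([255.8, 129.2]), 0.73), (array([240.1, 151.2]), 0.65)]
scene carrier_hole [243.  161.4] [(array([243.9, 162.7]), 0.79)]
```

View pics/s3.png

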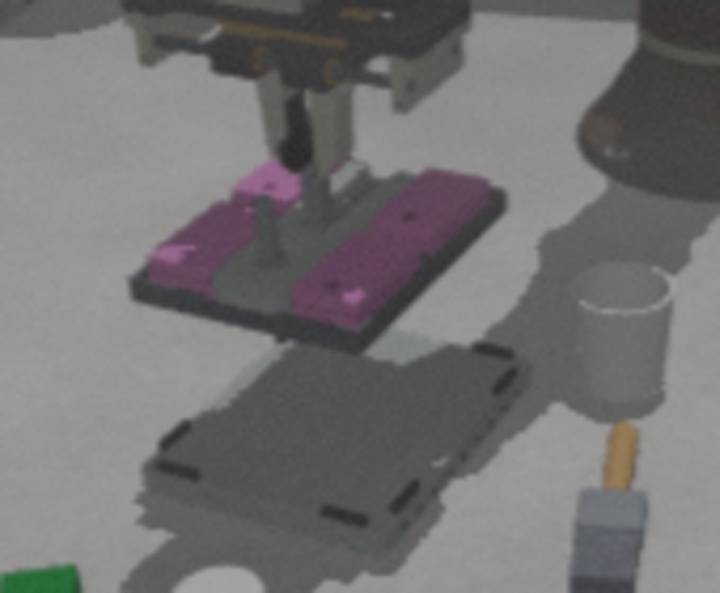

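The carrier hangs level about 12 cm above the empty plate. The pin is seated at (265,230), the moulds are in place, and the load is steady at 9 N. Handing in.

```bash
python3 -c "
from cell import arm
print(arm.sign_off())"
```

```text
the job is handed in; nothing more can be done
None
```

I seated the long pin in the carrier and lifted the carrier level by its handle, about 12 cm above the plate with all four moulds in place, then handed the job in; no verdict came back.

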